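# Take the grinding chamber off the sample mill and put it on the balance

### The job

The sample mill has finished its run. Press its release button fully in, turn the grinding chamber gently anticlockwise (seen from above), at most a quarter turn, until you feel its stop, ease off a touch and lift it straight up off the mill, never forcing the bayonet. Set it down softly, upright, in the middle of the balance pan and let go, leaving the spare chamber, the bottle, the tip box and the brush where they are.

Things in the scene. Friction and masses are not known exactly. Their poses are not given: they have to be found in the camera images.
- mill: Sample mill, fixed: light grey box 220 mm long (x), 120 wide, flat deck 95 high, small display on its front (-x) face. Origin on the bench under its middle, x from front to back, z up. On the deck a steel bayonet ring 90 mm across and 13 mm high, with 3 inward claws (4 mm thick) and 3 slots between them; in front of it the release button.
- mount_axis (a point): Point on the bayonet ring's axis at deck height, axes as the mill's. The ring is clamped on at an arbitrary angle: the anticlockwise turn (+z) that takes the chamber's lugs into the slots and against the stop is 52 to 88 degrees, different each time, not in the state; feel it: the torque jumps within 0.02 rad. The lugs are clear for lifting from about 4 degrees short of the stop.
- button_top (a point): Middle of the top face of the release button, moving with it: black, 20 mm across, in a low grey bezel 4 mm high. As built 12 mm above the deck, 95 mm in front (-x of the mill) of the ring's axis. Pressed straight down.
- button (a joint): Travel of the release button: 0 out, 0.006 m fully in. Takes about 4 N against friction, then bottoms hard, and stays in by itself until a chamber is next fitted. While it is out, its lock pin blocks the chamber from turning.
- chamber: Grinding chamber on the mill, the one to take: 74 mm high, 0.18 to 0.29 kg. White hexagonal cap, 54 mm across flats, from 44 to 74 mm up, one pair of flats square to its x, the others 60 degrees round; clear body 50 mm across; grey foot 56 across with 3 lugs 5 mm thick reaching 37 mm from the axis. Origin: middle of the underside, 4 mm above the deck when locked, x then along the mill's x.
- chamber_cap (a point): Middle of the cap's top face. A sprung seal lifts the chamber against the claws with 14 N, so it drags in turning (0.3 to 0.5 N m) and pops up 1.5 mm in the slots. Pressed on the stop, friction holds it down: turn back 2 degrees before lifting. Clear of the ring 9 mm up. Contact with the mill sums to about 26 N at rest; over 45 N (stop, side load, pull on the claws) is forcing it.
- balance: Top-pan balance, fixed: light grey box 230 mm long (x), 190 wide, 54 high, with a black display strip along its front (-x) edge and a round steel pan. Origin on the bench under the box's middle, z up. Delicate: over 20 N on it is too much.
- pan (a point): Middle of the upper face of the balance pan, a flat steel disc 120 mm across, 66 mm above the bench, rigid.
- spare: Bystander: a loose spare chamber of the same shape, standing on the bench between mill and balance. Origin: middle of its underside. To be left alone.
- gel_bottle: Bystander: loose capped bottle, 64 mm across, 150 mm high, standing between mill and balance towards the far side. Origin: middle of its underside. To be left alone.
- tip_box: Bystander: loose blue pipette-tip box, 85 x 120 x 70 mm high, at the robot's left. Origin: middle of its underside. To be left alone.
- brush: Bystander: loose flat brush 160 mm long, wooden handle, lying on the bench at the robot's right. Origin: middle of its underside. To be left alone.
There are look-alikes about, which are no part of the job. What is shaped like the chamber but blue or yellow is not meant.

How it is judged:
By the outcome, as a careful person would: the job done as asked, in the order asked, and still so for the second after the job is handed in, with the robot touching nothing.
It also fails if it takes over 72 s, if anything falls off the work surface, if the arm or the gripper's body presses on something with over 40 N, if the wrist force passes 120 N, or if a joint passes its speed limit or range.

### The arm

A 6-joint arm with a two-finger parallel gripper is mounted at the origin on the work surface. World frame = base frame: x ahead of the robot, y to its left, z up, the work surface at z = 0. Lengths are in m, angles in rad, forces in N, time in s.
With the tool pointing down it reaches from about 0.35 to 0.85 m from the base axis. Payload 8.1 kg.
Tool frame: the origin (TCP) lies at the centre of the arm's flange, where the gripper is bolted on; the fingertips stand 186 mm ahead of it and the grasp point (between the pads) lies 167 mm ahead of it; z points along the fingers, y is the line along which they close (so a half turn about z gives the same grasp; the last joint's range is limited). The gripper opens to 93 mm and grips with 3 to 60 N. Pads are 15 mm wide; open, the fingers measure 128 mm over their backs; the gripper's body (75 mm by 188 mm) begins 65 mm behind the grasp point.
Start: joints at [-1.293, 0.13, 1.488, -0, 1.523, -0.085], TCP at [0.213, -0.561, 0.405] pointing down, gripper open.
Joint ranges: [-2.96, 2.96], [-0.89, 2.26], [0.02, 2.5], [-1.34, 4.48], [0, 2.73], [-2.66, 2.66]. Speed limits (rad/s): [2.39, 2.39, 2.79, 3.14, 3.14, 3.14].

### API

Orientations are given as a rotation vector (axis times angle).
In Python, from plant import robot gives the robot as it stands.
- The arm moves only by the tool apply_moves, never from a script. Its argument "series" is a list of rows, each a list of 2 entries, a list of its own where there are three numbers: the shift along the tool's x, y, z in mm, then the turn, a rotation vector about the tool's x, y, z in rad. A call has 1 to 12 rows; each row shifts and turns the commanded pose from where the row before left it, along the tool's axes as they then stand; what a row does not reach is not made up. A row lasts 1/12 s, in which the tool goes at most 41.7 mm and 7.16 degrees, less where a joint would pass 70% of its speed; a pose out of reach is approached as far as the arm can. A call is refused whole if a number of a shift passes 41.7 or a number of a turn 0.125, either way. A call with a gripper value outside its range is refused whole. "claw" is the opening, from 0 (shut) to 1 (fully open), set as the call begins (left out, the last holds). The fingers move at their own pace and stop on an object; "newtons" is the grip in N (left out, the last holds). Time passes only in rows, so rows that do not move let the fingers close. It gives the time, the measured TCP pose, the force, the opening and the grip force at its end, in the units of the state.
- robot.read_state(): the state, without advancing time (a new reading comes with each control period).
- robot.read_camera(name): name is "scene" or "top"; returns (picture, depth): 420x560x3 uint8, blue, green, red; 420x560 float32, m along the optical axis (not along the pixel's ray), 0 where there is no reading.
- robot.calibration(name): a dict with "fx", "fy", "cx", "cy" (pixels), "extrinsics" (4x4, takes a point from world to camera coordinates). Camera axes: x right, y down, z forward; pixel columns grow to the right and rows downward; lengths in m; the calibration is good to about 2 mm. A picture is of the moment at which its call begins. calibration takes no time and is no camera call.
- robot.close_job(): hands the job in; it is judged then, once.
The state is a dict: "t": time; "q": joint angles; "dq": joint speeds; "joint_torque": joint torques, N m; "tool_pos": TCP position; "orientation": TCP orientation; "force": force on the tool from outside, world axes, zero at the start; "wrist_torque": the same for the moment, N m; "opening": finger opening in m; "gripper_force": force on a finger pad.
Only numpy, scipy, OpenCV 4.12 (cv2) and the standard library are available. Lean on these libraries where they do the work, as an engineer would, in place of code of your own. Each camera call takes 0.05 s, during which the arm holds its last target. There are 200 camera calls.

## Working session

There is one attempt and no reset: what is moved stays moved. The work goes in short steps, Python scripts to look and compute and a tool call to move; the robot and the scene stay as the last step left them, time stands still between calls to the robot, and variables do not carry over. Pictures are saved under pics/ and viewed, at most 10 in all, crops included, and the job is handed in when it is done.

Besides the shell and the picture viewer there is one more tool, called after "Emit:" by a JSON object that holds its "name" and its "arguments", one argument or row to a line. apply_moves: Moves the arm, as the interface text tells. Its arguments: {"type":"object","properties":{"series":{"type":"array"},"claw":{"type":"number"},"newtons":{"type":"number"}},"required":["series"]}

```bash
ls; mkdir -p pics; python3 - <<'E'
from plant import robot
import cv2,numpy as np
for n in("scene","top"):
    p,d=robot.read_camera(n);cv2.imwrite(f"pics/{n}0.png",p);np.savez(f"{n}0.npz",p=p,d=d)
    c=robot.calibration(n);print({k:c[k] for k in("fx","fy","cx","cy")},np.round(c["extrinsics"],3).tolist())
s=robot.read_state();print(s)
E
```

```text
pics
{'fx': 424.73519796918185, 'fy': 424.73519796918185, 'cx': 275.26699490277787, 'cy': 211.62602158659132} [[-0.382, 0.924, -0.018, 0.189], [0.719, 0.285, -0.634, -0.295], [-0.58, -0.255, -0.773, 1.442], [0.0, 0.0, 0.0, 1.0]]
{'fx': 383.32222217791707, 'fy': 383.32222217791707, 'cx': 281.1640800161495, 'cy': 209.00709660308436} [[0.089, -0.996, -0.005, -0.039], [-0.971, -0.086, -0.222, 0.544], [0.221, 0.025, -0.975, 0.941], [0.0, 0.0, 0.0, 1.0]]
{'t': 0.1, 'q': array([-1.29339333e+00,  1.31068979e-01,  1.48915045e+00, -2.17149049e-05,
        1.52301971e+00, -8.54289131e-02]), 'dq': array([ 0.0009153 , -0.00139353, -0.00119057, -0.00133153, -0.00110474,
       -0.00019914]), 'joint_torque': array([ 1.89248989e-03, -5.61341608e+01, -4.93094766e+01,  7.71121262e-02,
        2.91631103e-02, -1.00229001e-04]), 'tool_pos': array([ 0.21289808, -0.56073819,  0.40381301]), 'orientation': array([-3.08842636e+00, -5.66520218e-01,  2.81634351e-04]), 'force': array([ 0.68754334,  0.64604765, -0.0667532 ]), 'wrist_torque': array([-0.01199547,  0.04378468, -0.01010002]), 'gripper_force': 0.0, 'opening': 0.09277082297564558}
```

View pics/top0.png

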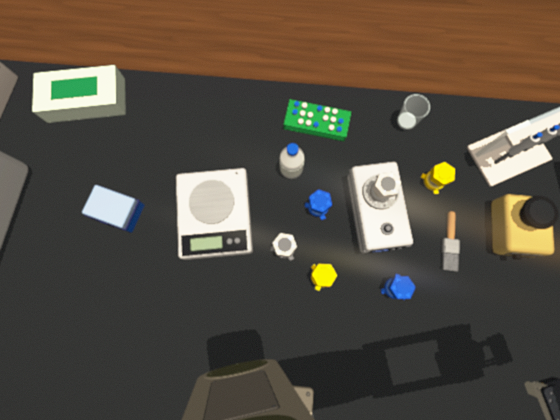

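View pics/scene0.png

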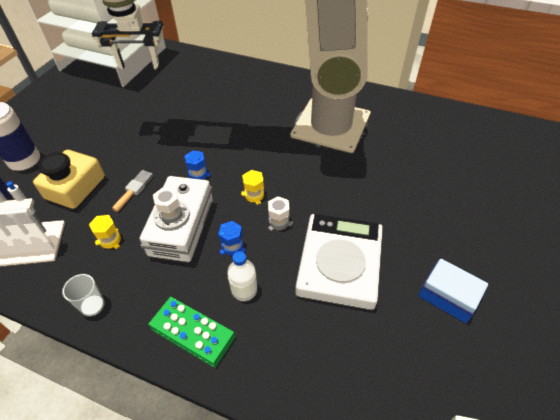

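The top view shows the mill around (380,207), with its cap at (388,183) and its button at (388,228). The pan is at (211,202), and the spare chamber, white, is at (285,245). Next I measure these from masks and depth.

```bash
cat > h.py <<'E'
import numpy as np,cv2
from plant import robot
def cloud(n,d):
    c=robot.calibration(n);E=np.array(c["extrinsics"]);v,u=np.mgrid[:420,:560]
    P=np.stack([(u-c["cx"])/c["fx"]*d,(v-c["cy"])/c["fy"]*d,d],-1)
    return (P-E[:3,3])@E[:3,:3]
def ray(n,u,v,z):
    c=robot.calibration(n);E=np.array(c["extrinsics"]);o=-E[:3,:3].T@E[:3,3]
    r=E[:3,:3].T@np.array([(u-c["cx"])/c["fx"],(v-c["cy"])/c["fy"],1]);return o+r*(z-o[2])/r[2]
def pix(n,P):
    c=robot.calibration(n);E=np.array(c["extrinsics"]);p=E[:3,:3]@np.array(P)+E[:3,3];return p[0]/p[2]*c["fx"]+c["cx"],p[1]/p[2]*c["fy"]+c["cy"]
E
python3 - <<'E'
from h import *
guess={}
for n,boxes in (("top",{"mill":(345,155,415,255),"bal":(170,165,255,260),"spare":(270,228,300,262)}),("scene",{"mill":(140,175,215,262),"bal":(295,210,385,310),"spare":(265,192,295,235)})):
    f=np.load(n+"0.npz");W=cloud(n,f["d"]);p=f["p"].astype(int);ok=f["d"]>0
    for k,(a,b,c,d) in boxes.items():
        m=np.zeros(ok.shape,bool);m[b:d,a:c]=1;m&=ok
        for nm,lo,hi in {"mill":[("deck",.088,.102),("ring",.104,.112),("cap",.168,.184)],"bal":[("box",.048,.058),("pan",.062,.071)],"spare":[("cap",.068,.08)]}[k]:
            q=m&(W[...,2]>lo)&(W[...,2]<hi);X=W[q]
            if len(X)<5: print(n,k,nm,len(X));continue
            r=cv2.minAreaRect((X[:,:2]*1000).astype(np.float32))
            # brightness-plane version
            print(n,k,nm,len(X),"mean",X.mean(0).round(4),"med z",np.median(X[:,2]).round(4),"rect",np.round(r[0],1),np.round(r[1],1),round(r[2],1))
E
python3 - <<'E'
import cv2
a=cv2.imread("pics/top0.png")[150:265,335:425];b=cv2.imread("pics/scene0.png")[170:265,135:225]
import numpy as np
a=cv2.resize(a,(450,575),interpolation=2)[:475];b=cv2.resize(b,(350,370),interpolation=2);b=cv2.copyMakeBorder(b,0,105,0,0,0)
cv2.imwrite("pics/c.png",np.hstack([a,b]))
E
```

```text
top mill deck 2811 mean [ 0.554  -0.2439  0.0939] med z 0.0939 rect [ 571.3 -244.4] [218.2 119.7] 12.2
top mill ring 403 mean [ 0.5809 -0.2313  0.1071] med z 0.107 rect [ 573.9 -233.4] [ 89.  137.8] 80.3
top mill cap 439 mean [ 0.6019 -0.2377  0.1724] med z 0.1723 rect [ 601.6 -237.8] [53.6 59. ] 71.9
top bal box 4147 mean [0.5111 0.1844 0.0536] med z 0.0537 rect [523.1 188.5] [228.2 188.7] 10.2
top bal pan 1528 mean [0.5467 0.1933 0.0654] med z 0.0653 rect [523.6 206.3] [119.6 173.7] 61.5
top spare cap 394 mean [ 0.4504 -0.0079  0.0734] med z 0.0733 rect [450.8  -7.7] [59.1 53.8] 85.0
scene mill deck 1934 mean [ 0.5837 -0.2297  0.0949] med z 0.095 rect [ 575.4 -241.5] [221.3 121. ] 12.1
scene mill ring 408 mean [ 0.607  -0.2289  0.1078] med z 0.1078 rect [ 584.6 -250. ] [143.2  90.1] 34.5
scene mill cap 355 mean [ 0.6066 -0.2345  0.1731] med z 0.1732 rect [ 605.3 -235.6] [60.4 53.4] 43.3
scene bal box 4032 mean [0.5372 0.1939 0.0542] med z 0.0543 rect [527.3 190.7] [228.8 189.1] 10.5
scene bal pan 1660 mean [0.5516 0.1957 0.0661] med z 0.0661 rect [533.5 182.5] [160.1 119.2] 36.6
scene spare cap 297 mean [ 0.4552 -0.0051  0.0742] med z 0.0743 rect [454.5  -5. ] [60.1 53.6] 27.6
```

View pics/c.png

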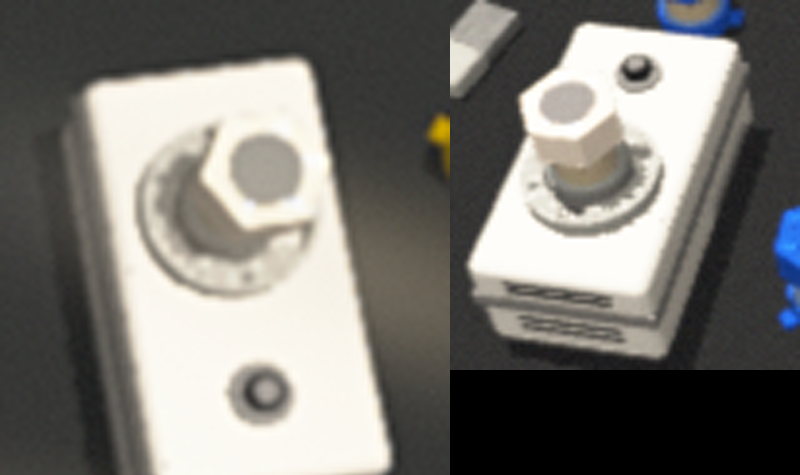

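The crop shows the button at top pixel (388,228.4) and scene pixel (182.6,187.5). The cap sits on the ring with its flats square to the mill. Next I get the pan centre, check the button, and work out the first move.

```bash
cat >> h.py <<'E'
def plan(x,y,z,yawdeg):
    "tool-frame shift (mm, axes as now) and turn about tool z (rad) to reach TCP x,y,z, tool-x yaw"
    from scipy.spatial.transform import Rotation as R
    s=robot.read_state();M=R.from_rotvec(s["orientation"]).as_matrix()
    d=M.T@(np.array([x,y,z])-s["tool_pos"])*1000
    yaw=np.arctan2(M[1,0],M[0,0]);a=(np.radians(yawdeg)-yaw+np.pi)%(2*np.pi)-np.pi
    print("shift",d.round(1),"turn z",round(-a,3),"yaw now",np.degrees(yaw).round(1),"toolz",M[:,2].round(4))
E
python3 - <<'E'
from h import *
print("button",ray("top",388,228.4,.106),ray("scene",182.6,187.5,.107))
for n in("top","scene"):
    f=np.load(n+"0.npz");W=cloud(n,f["d"])
    q=(f["d"]>0)&(np.hypot(W[...,0]-.549,W[...,1]-.194)<.075)&(abs(W[...,2]-(.0653 if n=="top" else .0661))<.004)
    k,l,st,c=cv2.connectedComponentsWithStats(q.astype(np.uint8));i=1+st[1:,4].argmax();X=(W[l==i][:,:2]*1000).astype(np.float32)
    print(n,"pan circ",cv2.minEnclosingCircle(X),X.mean(0))
    b=(f["d"]>0)&(W[...,2]>.13)&(W[...,2]<.2)&(abs(W[...,0]-.65)<.12)&(abs(W[...,1]+.02)<.1);print("bottle",W[b].mean(0),W[b][:,2].max())
plan(.511,-.2567,.35,42.1)
E
```

```text
button [ 0.50913294 -0.25822012  0.106     ] [ 0.51668926 -0.25366858  0.107     ]
top pan circ ((548.392822265625, 193.35955810546875), 60.290348052978516) [547.2464  193.13666]
bottle [ 0.67688715 -0.00712537  0.14769024] 0.15264805665851222
scene pan circ ((550.0728149414062, 194.68614196777344), 61.018104553222656) [551.60895 195.7724 ]
bottle [ 0.68407521 -0.00348893  0.14760924] 0.15359405049494532
shift [ 386.6 -178.4   54.2] turn z -0.372 yaw now 20.8 toolz [-5.0e-04  1.6e-03 -1.0e+00]
```

Emit:
{"name": "apply_moves", "arguments": {
  "series": [
    [[16,-7.5,0],[0,0,0]],
    [[32,-15,0],[0,0,0]],
    [[32,-15,0],[0,0,0]],
    [[32,-15,0],[0,0,0]],
    [[35,-16,0],[0,0,0]],
    [[35,-16,0],[0,0,0]],
    [[35,-16,0],[0,0,0]],
    [[35,-16,0],[0,0,0]],
    [[35,-16,0],[0,0,0]],
    [[35,-16,0],[0,0,0]],
    [[32,-15,0],[0,0,0]],
    [[20,-9,0],[0,0,0]]
  ],
  "claw": 0,
  "newtons": 20
}}

```text
t: 1.1
tool_pos: [0.5031, -0.2641, 0.4043]
orientation: [-3.088, -0.57, -0.0]
force: [-0.3, 0.0, -0.5]
opening: 0.0175
gripper_force: 0.0
```

Emit:
{"name": "apply_moves", "arguments": {
  "series": [
    [[0,0,14],[0,0,-0.093]],
    [[0,0,14],[0,0,-0.093]],
    [[0,0,14],[0,0,-0.093]],
    [[0,0,12],[0,0,-0.093]],
    [[0,0,0],[0,0,0]],
    [[0,0,0],[0,0,0]],
    [[0,0,0],[0,0,0]],
    [[0,0,0],[0,0,0]]
  ]
}}

```text
t: 1.77
tool_pos: [0.5016, -0.2672, 0.3519]
orientation: [2.932, 1.125, 0.001]
force: [0.0, 0.4, -0.0]
opening: 0.0005
gripper_force: 0.0
```

```bash
python3 - <<'E'
from h import *
s=robot.read_state();print(s["t"],s["tool_pos"],s["force"],s["wrist_torque"],s["q"].round(3),s["opening"]);plan(.5115,-.2565,.300,42.1)
E
```

```text
1.7667 [ 0.50163577 -0.26720004  0.35189662] [ 0.02108593  0.35727708 -0.03881628] [0.00891892 0.00097105 0.03775916] [-0.58   0.075  1.645  0.     1.42   0.259] 0.00046961173402474543
shift [14.5 -1.4 51.9] turn z -0.002 yaw now 42.0 toolz [ 1.3e-03 -9.0e-04 -1.0e+00]
```

Emit:
{"name": "apply_moves", "arguments": {
  "series": [
    [[14.5,-1.4,0],[0,0,0]],
    [[0,0,15],[0,0,0]],
    [[0,0,15],[0,0,0]],
    [[0,0,15],[0,0,0]],
    [[0,0,3],[0,0,0]],
    [[0,0,0],[0,0,0]],
    [[0,0,0],[0,0,0]],
    [[0,0,0],[0,0,0]]
  ]
}}

```text
t: 2.43
tool_pos: [0.5117, -0.2566, 0.3044]
orientation: [2.931, 1.127, 0.002]
force: [0.2, 0.2, 0.4]
opening: 0.0008
gripper_force: 0.0
```

```bash
python3 - <<'E'
from h import *
for n in ("top","scene"):
    p,d=robot.read_camera(n);cv2.imwrite(f"pics/{n}1.png",p);np.savez(f"{n}1.npz",p=p,d=d)
s=robot.read_state();print(s["tool_pos"],s["force"])
a=cv2.imread("pics/top1.png")[150:265,335:425];b=cv2.imread("pics/scene1.png")[150:250,130:230]
cv2.imwrite("pics/c1.png",np.hstack([cv2.resize(a,(400,500),interpolation=2),cv2.resize(b,(400,500),interpolation=2)]))
E
```

```text
[ 0.51160162 -0.25650459  0.30416067] [ 0.90809831 -0.01802847 -0.6157456 ]
```

View pics/c1.png

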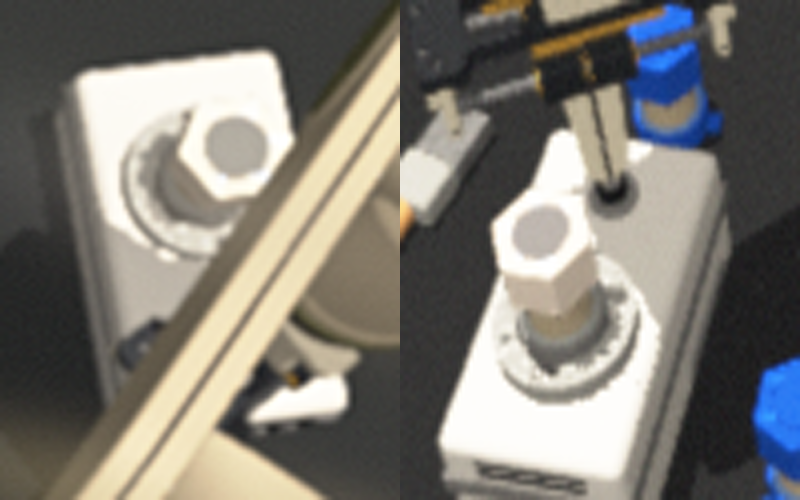

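In the crop, the closed fingertips stand over the button at scene crop pixel (612,185). I press next.

Emit:
{"name": "apply_moves", "arguments": {
  "series": [
    [[0,0,4],[0,0,0]],
    [[0,0,4],[0,0,0]],
    [[0,0,2],[0,0,0]],
    [[0,0,2],[0,0,0]],
    [[0,0,1],[0,0,0]],
    [[0,0,1],[0,0,0]],
    [[0,0,0.5],[0,0,0]],
    [[0,0,0.5],[0,0,0]],
    [[0,0,0],[0,0,0]],
    [[0,0,0],[0,0,0]]
  ]
}}

```text
t: 3.37
tool_pos: [0.5112, -0.2562, 0.2877]
orientation: [2.932, 1.128, 0.0]
force: [0.0, -0.3, 2.2]
opening: 0.0002
gripper_force: 1.2
```

Emit:
{"name": "apply_moves", "arguments": {
  "series": [
    [[0,0,0.5],[0,0,0]],
    [[0,0,0.5],[0,0,0]],
    [[0,0,0],[0,0,0]],
    [[0,0,0],[0,0,0]]
  ]
}}

```text
t: 3.7
tool_pos: [0.5112, -0.2562, 0.2873]
orientation: [2.932, 1.128, 0.0]
force: [-2.8, 0.9, 7.1]
opening: 0.0006
gripper_force: 3.5
```

Emit:
{"name": "apply_moves", "arguments": {
  "series": [
    [[0,0,0.5],[0,0,0]],
    [[0,0,0.5],[0,0,0]],
    [[0,0,0],[0,0,0]],
    [[0,0,0],[0,0,0]]
  ]
}}

```text
t: 4.03
tool_pos: [0.5113, -0.2562, 0.2872]
orientation: [2.932, 1.128, 0.0]
force: [-5.6, 2.4, 14.3]
opening: 0.0006
gripper_force: 6.8
```

Emit:
{"name": "apply_moves", "arguments": {
  "series": [
    [[0,0,0.5],[0,0,0]],
    [[0,0,0.3],[0,0,0]],
    [[0,0,0],[0,0,0]],
    [[0,0,0],[0,0,0]]
  ]
}}

```text
t: 4.37
tool_pos: [0.5113, -0.2562, 0.2871]
orientation: [2.931, 1.128, 0.0]
force: [-8.1, 3.2, 19.2]
opening: 0.0008
gripper_force: 9.4
```

Contact is hard at tip z ≈ 0.101, so the button is fully in. I go up and over the cap now.

Emit:
{"name": "apply_moves", "arguments": {
  "series": [
    [[0,0,-10],[0,0,0]],
    [[0,0,-20],[0,0,0]],
    [[0,0,-30],[0,0,0]],
    [[0,0,-26],[0,0,0]],
    [[10,6,-8],[0,0,0]],
    [[22,12.7,0],[0,0,0]],
    [[22,12.7,0],[0,0,0]],
    [[18,10.5,0],[0,0,0]],
    [[9.5,5.3,0],[0,0,0]],
    [[0,0,0],[0,0,0]],
    [[0,0,0],[0,0,0]],
    [[0,0,0],[0,0,0]]
  ],
  "claw": 1
}}

```text
t: 5.37
tool_pos: [0.6027, -0.2367, 0.3785]
orientation: [-2.931, -1.128, 0.001]
force: [0.1, 0.2, 0.0]
opening: 0.0763
gripper_force: 0.0
```

```bash
python3 - <<'E'
from h import *
p,d=robot.read_camera("scene");cv2.imwrite("pics/s2.png",cv2.resize(p[140:240,120:240],(600,500),interpolation=2))
W=cloud("scene",d);s=robot.read_state();print(s["tool_pos"],s["force"],s["opening"],s["wrist_torque"]);plan(.6037,-.2367,.328,42.1)
E
```

```text
[ 0.60259473 -0.2368416   0.37868691] [0.39700545 0.57179037 0.49435145] 0.07973133556715203 [-0.01099504 -0.05556101 -0.00644711]
shift [ 0.9  0.7 50.7] turn z -0.0 yaw now 42.1 toolz [-8.e-04  2.e-04 -1.e+00]
```

View pics/s2.png

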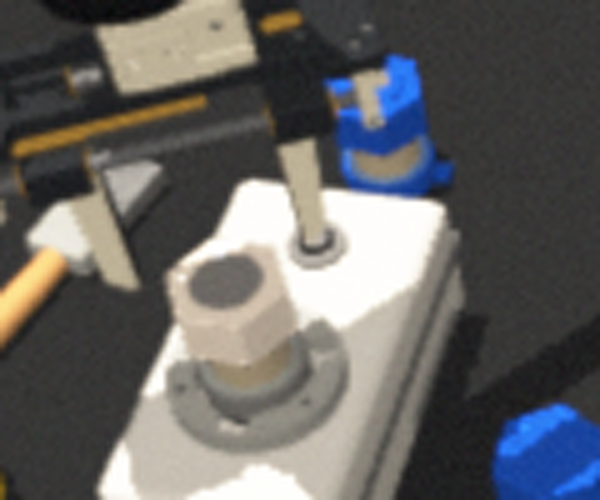

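The crop shows the fingers straddling the cap, with fingertips at (130,285) and (315,240). I go down and close gently.

Emit:
{"name": "apply_moves", "arguments": {
  "series": [
    [[1,0.7,0],[0,0,0]],
    [[0,0,8],[0,0,0]],
    [[0,0,10],[0,0,0]],
    [[0,0,12],[0,0,0]],
    [[0,0,12],[0,0,0]],
    [[0,0,8],[0,0,0]],
    [[0,0,0],[0,0,0]],
    [[0,0,0],[0,0,0]],
    [[0,0,0],[0,0,0]]
  ]
}}

```text
t: 6.17
tool_pos: [0.6047, -0.2365, 0.3292]
orientation: [2.932, 1.128, 0.0]
force: [0.1, 0.1, -0.4]
opening: 0.0926
gripper_force: 0.0
```

Emit:
{"name": "apply_moves", "arguments": {
  "series": [
    [[0,0,0],[0,0,0]],
    [[0,0,0],[0,0,0]],
    [[0,0,0],[0,0,0]],
    [[0,0,0],[0,0,0]],
    [[0,0,0],[0,0,0]],
    [[0,0,0],[0,0,0]]
  ],
  "claw": 0.4,
  "newtons": 5
}}

```text
t: 6.67
tool_pos: [0.6046, -0.2364, 0.3291]
orientation: [2.932, 1.128, 0.0]
force: [-0.3, 1.0, 0.1]
opening: 0.0576
gripper_force: 0.0
```

```bash
cat > st.py <<'E'
from h import *
from scipy.spatial.transform import Rotation as R
s=robot.read_state();M=R.from_rotvec(s["orientation"]).as_matrix()
print(s["t"],"pos",s["tool_pos"].round(4),"F",s["force"].round(2),"Ftool",(M.T@s["force"]).round(2),"T",s["wrist_torque"].round(3),"open",s["opening"].round(4),"grip",s["gripper_force"],"yaw",np.degrees(np.arctan2(M[1,0],M[0,0])).round(2))
E
python3 st.py
```

```text
Traceback (most recent call last):
  File "st.py", line 4, in <module>
    print(s["t"],"pos",s["tool_pos"].round(4),"F",s["force"].round(2),"Ftool",(M.T@s["force"]).round(2),"T",s["wrist_torque"].round(3),"open",s["opening"].round(4),"grip",s["gripper_force"],"yaw",np.degrees(np.arctan2(M[1,0],M[0,0])).round(2))
                                                                                                                                              ^^^^^^^^^^^^^^^^^^
AttributeError: 'float' object has no attribute 'round'
```

Emit:
{"name": "apply_moves", "arguments": {
  "series": [
    [[0,0,0],[0,0,0]],
    [[0,0,0],[0,0,0]],
    [[0,0,0],[0,0,0]]
  ],
  "claw": 0.4,
  "newtons": 5
}}

```text
t: 6.92
tool_pos: [0.6046, -0.2365, 0.329]
orientation: [2.932, 1.128, 0.0]
force: [0.8, -0.6, 0.2]
opening: 0.0538
gripper_force: 5.0
```

```bash
sed -i 's/s\["opening"\].round(4)/round(s["opening"],4)/' st.py; python3 st.py
```

```text
6.9167 pos [ 0.6046 -0.2365  0.329 ] F [ 0.77 -0.61  0.18] Ftool [ 0.16  0.96 -0.18] T [-0.065 -0.042  0.048] open 0.0538 grip 4.99797910451889 yaw 42.1
```

Emit:
{"name": "apply_moves", "arguments": {
  "series": [
    [[0,0,0],[0,0,0]],
    [[0,0,0],[0,0,0]],
    [[0,0,0],[0,0,0]],
    [[0,0,0],[0,0,0.097]],
    [[0,0,0],[0,0,0.119]],
    [[0,0,0],[0,0,0.119]],
    [[0,0,0],[0,0,0.119]],
    [[0,0,0],[0,0,0.119]],
    [[0,0,0],[0,0,0.119]],
    [[0,0,0],[0,0,0.119]],
    [[0,0,0],[0,0,0.119]],
    [[0,0,0],[0,0,0.117]]
  ],
  "claw": 1
}}

```text
t: 7.92
tool_pos: [0.6045, -0.2364, 0.3288]
orientation: [-3.102, 0.498, 0.0]
force: [-0.3, 0.2, -0.1]
opening: 0.093
gripper_force: 0.0
```

Emit:
{"name": "apply_moves", "arguments": {
  "series": [
    [[0,0,0],[0,0,0]],
    [[0,0,0],[0,0,0]],
    [[0,0,0],[0,0,0]],
    [[0,0,0],[0,0,0]],
    [[0,0,0],[0,0,0]],
    [[0,0,0],[0,0,0]],
    [[0,0,0],[0,0,0]],
    [[0,0,0],[0,0,0]],
    [[0,0,0],[0,0,0]]
  ],
  "claw": 0.4,
  "newtons": 5
}}

```text
t: 8.67
tool_pos: [0.6045, -0.2367, 0.329]
orientation: [3.103, -0.488, -0.0]
force: [-1.2, -2.0, -0.2]
opening: 0.0542
gripper_force: 5.0
```

```bash
python3 st.py
```

```text
8.6667 pos [ 0.6045 -0.2367  0.329 ] F [-1.21 -1.96 -0.22] Ftool [-0.55  2.24  0.22] T [-0.305  0.106  0.137] open 0.0542 grip 5.003964230418205 yaw -17.88
```

Emit:
{"name": "apply_moves", "arguments": {
  "series": [
    [[0,0.4,0],[0,0,0]],
    [[0,0,0],[0,0,0]],
    [[0,0,0],[0,0,0]]
  ]
}}

```text
t: 8.92
tool_pos: [0.6044, -0.2368, 0.329]
orientation: [-3.103, 0.488, -0.0]
force: [-0.9, -0.7, -0.1]
opening: 0.0536
gripper_force: 5.0
```

```bash
python3 st.py
```

```text
8.9167 pos [ 0.6044 -0.2368  0.329 ] F [-0.9  -0.71 -0.08] Ftool [-0.64  0.96  0.08] T [-0.028  0.119  0.092] open 0.0536 grip 5.004180148243904 yaw -17.88
```

Emit:
{"name": "apply_moves", "arguments": {
  "series": [
    [[0,0.3,0],[0,0,0]],
    [[0,0,0],[0,0,0]],
    [[0,0,0],[0,0,0]],
    [[0,0,0],[0,0,0]]
  ],
  "claw": 0.4,
  "newtons": 55
}}

```text
t: 9.25
tool_pos: [0.6044, -0.2369, 0.329]
orientation: [-3.103, 0.488, -0.0]
force: [-0.4, 1.1, 0.8]
opening: 0.0539
gripper_force: 55.0
```

```bash
python3 st.py
```

```text
9.25 pos [ 0.6044 -0.2369  0.329 ] F [-0.44  1.05  0.79] Ftool [-0.74 -0.86 -0.79] T [ 0.293 -0.011  0.013] open 0.0539 grip 54.99187767505646 yaw -17.88
```

Emit:
{"name": "apply_moves", "arguments": {
  "series": [
    [[0,0,0],[0,0,-0.02]],
    [[0,0,0],[0,0,-0.03]],
    [[0,0,0],[0,0,-0.03]],
    [[0,0,0],[0,0,-0.02]],
    [[0,0,0],[0,0,0]]
  ]
}}

```text
t: 9.67
tool_pos: [0.6043, -0.237, 0.329]
orientation: [-3.124, 0.33, -0.0]
force: [0.8, -0.0, 2.5]
opening: 0.0533
gripper_force: 55.0
```

```bash
python3 st.py
```

```text
9.6667 pos [ 0.6043 -0.237   0.329 ] F [ 0.77 -0.05  2.53] Ftool [ 0.76 -0.11 -2.53] T [ 0.336 -0.039  0.038] open 0.0533 grip 54.99453842639923 yaw -12.07
```

Emit:
{"name": "apply_moves", "arguments": {
  "series": [
    [[0,0,0],[0,0,-0.04]],
    [[0,0,0],[0,0,-0.05]],
    [[0,0,0],[0,0,-0.05]],
    [[0,0,0],[0,0,-0.04]]
  ]
}}

```text
t: 10.0
tool_pos: [0.6043, -0.2371, 0.329]
orientation: [-3.141, 0.047, -0.0]
force: [-0.4, 0.7, 1.2]
opening: 0.054
gripper_force: 55.0
```

```bash
python3 st.py; python3 - <<'E'
from h import *
p,d=robot.read_camera("scene");cv2.imwrite("pics/s3.png",cv2.resize(p[140:240,120:240],(720,600),interpolation=2))
E
```

```text
10.0 pos [ 0.6043 -0.2371  0.329 ] F [-0.36  0.72  1.17] Ftool [-0.38 -0.71 -1.17] T [ 0.325  0.079 -0.291] open 0.054 grip 54.9836665391922 yaw -1.73
```

View pics/s3.png

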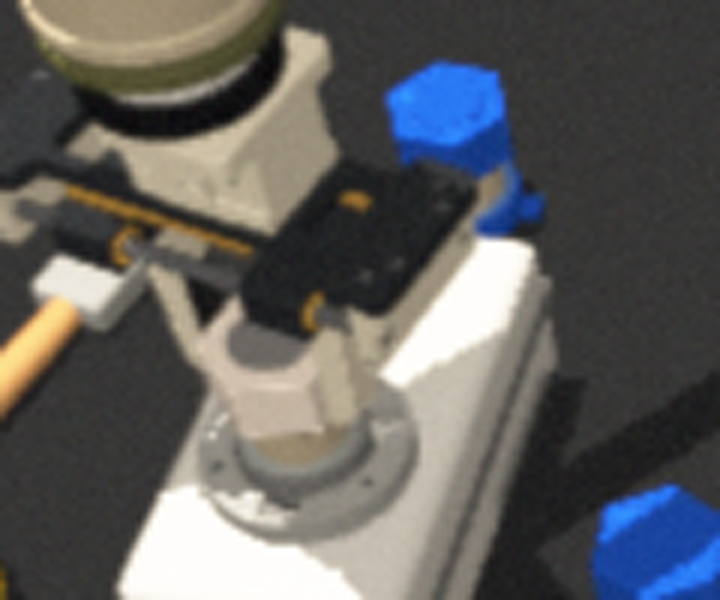

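The picture shows the pads flat on the cap at (300,370), and the drag torque is now −0.29 N·m, so the chamber is turning. I carry on to just short of 52°.

Emit:
{"name": "apply_moves", "arguments": {
  "series": [
    [[0,0,0],[0,0,-0.05]],
    [[0,0,0],[0,0,-0.05]],
    [[0,0,0],[0,0,-0.05]],
    [[0,0,0],[0,0,-0.05]],
    [[0,0,0],[0,0,-0.05]],
    [[0,0,0],[0,0,-0.05]]
  ]
}}

```text
t: 10.55
tool_pos: [0.6043, -0.2372, 0.329]
orientation: [3.113, 0.421, -0.0]
force: [-1.5, -0.2, 1.6]
opening: 0.0541
gripper_force: 55.0
```

```bash
python3 st.py
```

```text
10.55 pos [ 0.6043 -0.2372  0.329 ] F [-1.48 -0.18  1.62] Ftool [-1.47 -0.22 -1.62] T [ 0.255  0.123 -0.343] open 0.0541 grip 54.98353064060211 yaw 15.39
```

Emit:
{"name": "apply_moves", "arguments": {
  "series": [
    [[0,0,0],[0,0,-0.05]],
    [[0,0,0],[0,0,-0.05]],
    [[0,0,0],[0,0,-0.05]],
    [[0,0,0],[0,0,-0.04]],
    [[0,0,0],[0,0,-0.04]]
  ]
}}

```text
t: 10.97
tool_pos: [0.6043, -0.2372, 0.329]
orientation: [3.044, 0.774, -0.0]
force: [-0.6, 0.1, 1.9]
opening: 0.0536
gripper_force: 55.0
```

```bash
python3 st.py
```

```text
10.9667 pos [ 0.6043 -0.2372  0.329 ] F [-0.61  0.05  1.85] Ftool [-0.51 -0.33 -1.85] T [ 0.177  0.16  -0.395] open 0.0536 grip 54.983931183815 yaw 28.54
```

Emit:
{"name": "apply_moves", "arguments": {
  "series": [
    [[0,0,0],[0,0,-0.02]],
    [[0,0,0],[0,0,-0.02]]
  ]
}}

```text
t: 11.13
tool_pos: [0.6043, -0.2372, 0.329]
orientation: [3.029, 0.834, -0.0]
force: [-1.4, -0.5, 1.5]
opening: 0.0534
gripper_force: 55.0
```

```bash
python3 st.py
```

```text
11.1333 pos [ 0.6043 -0.2372  0.329 ] F [-1.37 -0.46  1.51] Ftool [-1.42 -0.3  -1.51] T [ 0.069  0.125 -0.334] open 0.0534 grip 54.98392939567566 yaw 30.8
```

Emit:
{"name": "apply_moves", "arguments": {
  "series": [
    [[0,0,0],[0,0,-0.02]],
    [[0,0,0],[0,0,-0.02]]
  ]
}}

```text
t: 11.3
tool_pos: [0.6043, -0.2372, 0.329]
orientation: [3.011, 0.896, -0.0]
force: [-0.5, -0.3, 2.2]
opening: 0.0537
gripper_force: 55.0
```

```bash
python3 st.py
```

```text
11.3 pos [ 0.6043 -0.2372  0.329 ] F [-0.52 -0.26  2.24] Ftool [-0.58 -0.06 -2.24] T [ 0.045  0.19  -0.364] open 0.0537 grip 54.98426377773285 yaw 33.15
```

Emit:
{"name": "apply_moves", "arguments": {
  "series": [
    [[0,0,0],[0,0,-0.02]],
    [[0,0,0],[0,0,-0.02]]
  ]
}}

```text
t: 11.47
tool_pos: [0.6043, -0.2371, 0.329]
orientation: [2.992, 0.957, -0.0]
force: [-0.5, -0.5, 3.3]
opening: 0.0535
gripper_force: 55.0
```

```bash
python3 st.py
```

```text
11.4667 pos [ 0.6043 -0.2371  0.329 ] F [-0.49 -0.53  3.29] Ftool [-0.71  0.15 -3.29] T [-0.003  0.213 -0.313] open 0.0535 grip 54.98409390449524 yaw 35.48
```

Emit:
{"name": "apply_moves", "arguments": {
  "series": [
    [[0,0,0],[0,0,-0.015]],
    [[0,0,0],[0,0,-0.015]]
  ]
}}

```text
t: 11.63
tool_pos: [0.6043, -0.2371, 0.329]
orientation: [2.977, 1.002, 0.0]
force: [-0.1, -0.2, 2.1]
opening: 0.0534
gripper_force: 55.0
```

```bash
python3 st.py
```

```text
11.6333 pos [ 0.6043 -0.2371  0.329 ] F [-0.14 -0.22  2.06] Ftool [-0.24  0.09 -2.06] T [-0.027  0.133 -0.312] open 0.0534 grip 54.984217286109924 yaw 37.19
```

Emit:
{"name": "apply_moves", "arguments": {
  "series": [
    [[0,0,0],[0,0,-0.02]],
    [[0,0,0],[0,0,-0.02]]
  ]
}}

```text
t: 11.8
tool_pos: [0.6043, -0.2371, 0.329]
orientation: [2.957, 1.062, 0.0]
force: [-0.3, -0.4, 2.3]
opening: 0.0537
gripper_force: 55.0
```

```bash
python3 st.py
```

```text
11.8 pos [ 0.6043 -0.2371  0.329 ] F [-0.25 -0.37  2.25] Ftool [-0.43  0.13 -2.25] T [-0.027  0.152 -0.372] open 0.0537 grip 54.984233379364014 yaw 39.52
```

Emit:
{"name": "apply_moves", "arguments": {
  "series": [
    [[0,0,0],[0,0,-0.02]],
    [[0,0,0],[0,0,-0.02]]
  ]
}}

```text
t: 11.97
tool_pos: [0.6043, -0.2371, 0.329]
orientation: [2.935, 1.121, 0.0]
force: [-1.6, -0.8, 2.7]
opening: 0.054
gripper_force: 55.0
```

```bash
python3 st.py
```

```text
11.9667 pos [ 0.6043 -0.2371  0.329 ] F [-1.6  -0.8   2.74] Ftool [-1.72 -0.47 -2.74] T [ 0.021  0.154 -0.362] open 0.054 grip 54.98435854911804 yaw 41.82
```

Emit:
{"name": "apply_moves", "arguments": {
  "series": [
    [[0,0,0],[0,0,-0.02]],
    [[0,0,0],[0,0,-0.02]]
  ]
}}

```text
t: 12.13
tool_pos: [0.6043, -0.2371, 0.329]
orientation: [2.912, 1.18, 0.0]
force: [-0.0, -1.2, 2.0]
opening: 0.0538
gripper_force: 55.0
```

```bash
python3 st.py
```

```text
12.1333 pos [ 0.6043 -0.2371  0.329 ] F [-0.03 -1.2   1.99] Ftool [-0.85  0.84 -1.99] T [ 0.023  0.124 -0.3  ] open 0.0538 grip 54.98440861701965 yaw 44.11
```

Emit:
{"name": "apply_moves", "arguments": {
  "series": [
    [[0,0,0],[0,0,-0.02]],
    [[0,0,0],[0,0,-0.02]]
  ]
}}

```text
t: 12.3
tool_pos: [0.6043, -0.237, 0.329]
orientation: [2.887, 1.238, 0.0]
force: [-0.2, -0.0, 2.7]
opening: 0.0538
gripper_force: 55.0
```

```bash
python3 st.py
```

```text
12.3 pos [ 0.6043 -0.237   0.329 ] F [-0.2  -0.02  2.66] Ftool [-0.15 -0.13 -2.66] T [ 0.061  0.149 -0.333] open 0.0538 grip 54.98448371887207 yaw 46.4
```

Emit:
{"name": "apply_moves", "arguments": {
  "series": [
    [[0,0,0],[0,0,-0.02]],
    [[0,0,0],[0,0,-0.02]]
  ]
}}

```text
t: 12.47
tool_pos: [0.6044, -0.237, 0.329]
orientation: [2.862, 1.295, 0.0]
force: [0.4, 0.3, 3.0]
opening: 0.0538
gripper_force: 55.0
```

```bash
python3 st.py
```

```text
12.4667 pos [ 0.6044 -0.237   0.329 ] F [0.4  0.33 3.04] Ftool [ 0.51  0.08 -3.04] T [ 0.037  0.099 -0.288] open 0.0538 grip 54.98439610004425 yaw 48.69
```

Emit:
{"name": "apply_moves", "arguments": {
  "series": [
    [[0,0,0],[0,0,-0.02]],
    [[0,0,0],[0,0,-0.02]]
  ]
}}

```text
t: 12.63
tool_pos: [0.6044, -0.237, 0.329]
orientation: [2.836, 1.352, 0.0]
force: [-0.0, -0.5, 3.9]
opening: 0.0538
gripper_force: 55.0
```

```bash
python3 st.py
```

```text
12.6333 pos [ 0.6044 -0.237   0.329 ] F [-0.04 -0.49  3.85] Ftool [-0.4   0.28 -3.85] T [ 0.113  0.025 -0.313] open 0.0538 grip 54.984431862831116 yaw 50.98
```

Emit:
{"name": "apply_moves", "arguments": {
  "series": [
    [[0,0,0],[0,0,-0.02]],
    [[0,0,0],[0,0,-0.02]]
  ]
}}

```text
t: 12.8
tool_pos: [0.6044, -0.237, 0.329]
orientation: [2.808, 1.409, 0.0]
force: [-0.4, 0.5, 3.0]
opening: 0.0537
gripper_force: 55.0
```

```bash
python3 st.py
```

```text
12.8 pos [ 0.6044 -0.237   0.329 ] F [-0.42  0.54  3.03] Ftool [ 0.18 -0.66 -3.03] T [ 0.112 -0.053 -0.323] open 0.0537 grip 54.984710812568665 yaw 53.28
```

Emit:
{"name": "apply_moves", "arguments": {
  "series": [
    [[0,0,0],[0,0,-0.02]],
    [[0,0,0],[0,0,-0.02]]
  ]
}}

```text
t: 12.97
tool_pos: [0.6044, -0.237, 0.3291]
orientation: [2.779, 1.464, 0.0]
force: [0.4, 0.8, 4.6]
opening: 0.0537
gripper_force: 55.0
```

```bash
python3 st.py
```

```text
12.9667 pos [ 0.6044 -0.237   0.3291] F [0.38 0.8  4.6 ] Ftool [ 0.87 -0.14 -4.6 ] T [ 0.131 -0.007 -0.261] open 0.0537 grip 54.98533308506012 yaw 55.57
```

Emit:
{"name": "apply_moves", "arguments": {
  "series": [
    [[0,0,0],[0,0,-0.015]],
    [[0,0,0],[0,0,-0.01]]
  ]
}}

```text
t: 13.13
tool_pos: [0.6045, -0.2371, 0.3295]
orientation: [2.761, 1.498, 0.001]
force: [0.1, 1.2, 6.1]
opening: 0.0537
gripper_force: 55.0
```

```bash
python3 st.py
```

```text
13.1333 pos [ 0.6045 -0.2371  0.3295] F [0.12 1.24 6.13] Ftool [ 1.1  -0.57 -6.13] T [ 0.193  0.192 -0.212] open 0.0537 grip 54.986969232559204 yaw 56.99
```

Emit:
{"name": "apply_moves", "arguments": {
  "series": [
    [[0,0,0],[0,0,-0.01]],
    [[0,0,0],[0,0,-0.01]]
  ]
}}

```text
t: 13.3
tool_pos: [0.6045, -0.2371, 0.33]
orientation: [2.745, 1.525, 0.001]
force: [-1.9, 1.9, 9.2]
opening: 0.0536
gripper_force: 55.0
```

```bash
python3 st.py
```

```text
13.3 pos [ 0.6045 -0.2371  0.33  ] F [-1.91  1.95  9.18] Ftool [ 0.64 -2.64 -9.18] T [ 0.288  0.311 -0.186] open 0.0536 grip 54.98954236507416 yaw 58.12
```

Emit:
{"name": "apply_moves", "arguments": {
  "series": [
    [[0,0,-0.5],[0,0,-0.01]],
    [[0,0,-0.4],[0,0,-0.01]]
  ]
}}

```text
t: 13.47
tool_pos: [0.6045, -0.2371, 0.3303]
orientation: [2.73, 1.553, 0.001]
force: [1.1, 0.5, 3.0]
opening: 0.0537
gripper_force: 55.0
```

```bash
python3 st.py
```

```text
13.4667 pos [ 0.6045 -0.2371  0.3303] F [1.07 0.52 2.96] Ftool [ 0.99  0.66 -2.96] T [-0.009 -0.299 -0.07 ] open 0.0537 grip 54.989699721336365 yaw 59.27
```

Torque has dropped to −0.07 N·m, so the lugs are in the slots. I feel for the stop in small steps.

Emit:
{"name": "apply_moves", "arguments": {
  "series": [
    [[0,0,0],[0,0,-0.01]],
    [[0,0,0],[0,0,-0.01]]
  ]
}}

```text
t: 13.63
tool_pos: [0.6045, -0.2371, 0.3302]
orientation: [2.715, 1.58, 0.001]
force: [0.6, 1.1, 5.3]
opening: 0.054
gripper_force: 55.0
```

```bash
python3 st.py
```

```text
13.6333 pos [ 0.6045 -0.2371  0.3302] F [0.63 1.1  5.27] Ftool [ 1.27  0.01 -5.27] T [ 0.048 -0.291 -0.154] open 0.054 grip 54.988973736763 yaw 60.39
```

Emit:
{"name": "apply_moves", "arguments": {
  "series": [
    [[0,0,0],[0,0,-0.01]],
    [[0,0,0],[0,0,-0.005]]
  ]
}}

```text
t: 13.8
tool_pos: [0.6045, -0.2371, 0.3302]
orientation: [2.703, 1.6, 0.001]
force: [0.9, -0.1, 6.0]
opening: 0.0536
gripper_force: 55.0
```

```bash
python3 st.py
```

```text
13.8 pos [ 0.6045 -0.2371  0.3302] F [ 0.85 -0.11  6.03] Ftool [ 0.31  0.8  -6.03] T [ 0.108 -0.193 -0.115] open 0.0536 grip 54.98895764350891 yaw 61.26
```

Emit:
{"name": "apply_moves", "arguments": {
  "series": [
    [[0,0,0],[0,0,-0.01]],
    [[0,0,0],[0,0,-0.005]]
  ]
}}

```text
t: 13.97
tool_pos: [0.6044, -0.2371, 0.3302]
orientation: [2.691, 1.62, 0.0]
force: [-0.2, 0.4, 6.2]
opening: 0.0535
gripper_force: 55.0
```

```bash
python3 st.py
```

```text
13.9667 pos [ 0.6044 -0.2371  0.3302] F [-0.19  0.44  6.16] Ftool [ 0.29 -0.37 -6.16] T [ 0.156  0.076 -0.319] open 0.0535 grip 54.985522627830505 yaw 62.1
```

Emit:
{"name": "apply_moves", "arguments": {
  "series": [
    [[0,0,0],[0,0,-0.005]],
    [[0,0,0],[0,0,0]]
  ]
}}

```text
t: 14.13
tool_pos: [0.6043, -0.2371, 0.3302]
orientation: [2.688, 1.626, 0.0]
force: [-0.5, 1.0, 6.0]
opening: 0.0539
gripper_force: 55.0
```

```bash
python3 st.py
```

```text
14.1333 pos [ 0.6043 -0.2371  0.3302] F [-0.45  0.99  5.95] Ftool [ 0.67 -0.86 -5.95] T [ 0.211  0.104 -0.536] open 0.0539 grip 54.99140381813049 yaw 62.35
```

That is the stop: torque is −0.54 N·m and the yaw stalls at about 80° of turn. I ease back about 2.3° and start lifting.

Emit:
{"name": "apply_moves", "arguments": {
  "series": [
    [[0,0,0],[0,0,0.015]],
    [[0,0,0],[0,0,0.015]],
    [[0,0,0],[0,0,0.012]],
    [[0,0,0],[0,0,0]],
    [[0,0,-0.7],[0,0,0]],
    [[0,0,-0.5],[0,0,0]],
    [[0,0,0],[0,0,0]]
  ]
}}

```text
t: 14.72
tool_pos: [0.6041, -0.2371, 0.3304]
orientation: [-2.721, -1.569, 0.001]
force: [0.8, -1.0, 0.1]
opening: 0.0537
gripper_force: 55.0
```

```bash
python3 st.py
```

```text
14.7167 pos [ 0.6041 -0.2371  0.3304] F [ 0.8  -1.04  0.09] Ftool [-0.5   1.21 -0.09] T [-0.158 -0.207  0.029] open 0.0537 grip 54.99155402183533 yaw 59.94
```

Emit:
{"name": "apply_moves", "arguments": {
  "series": [
    [[0,0,-0.7],[0,0,0]],
    [[0,0,-0.7],[0,0,0]],
    [[0,0,0],[0,0,0]]
  ]
}}

```text
t: 14.97
tool_pos: [0.6041, -0.2369, 0.3318]
orientation: [-2.721, -1.568, 0.001]
force: [0.5, 0.3, -2.0]
opening: 0.0533
gripper_force: 55.0
```

```bash
python3 st.py
```

```text
14.9667 pos [ 0.6041 -0.2369  0.3318] F [ 0.47  0.31 -1.95] Ftool [0.5  0.25 1.95] T [-0.04  -0.017 -0.007] open 0.0533 grip 54.99081373214722 yaw 59.93
```

Only the chamber's weight remains, so it is free. I lift straight up.

Emit:
{"name": "apply_moves", "arguments": {
  "series": [
    [[0,0,-2],[0,0,0]],
    [[0,0,-3],[0,0,0]],
    [[0,0,-4],[0,0,0]],
    [[0,0,-6],[0,0,0]],
    [[0,0,-8],[0,0,0]],
    [[0,0,-8],[0,0,0]],
    [[0,0,-10],[0,0,0]],
    [[0,0,-10],[0,0,0]],
    [[0,0,-5],[0,0,0]],
    [[0,0,0],[0,0,0]],
    [[0,0,0],[0,0,0]]
  ]
}}

```text
t: 15.88
tool_pos: [0.6044, -0.2371, 0.3891]
orientation: [2.721, 1.568, 0.001]
force: [0.6, 0.2, -3.7]
opening: 0.0536
gripper_force: 55.0
```

```bash
python3 st.py; python3 - <<'E'
from h import *
plan(.5494,.1942,.387,60)
E
```

```text
15.8833 pos [ 0.6044 -0.2371  0.3891] F [ 0.62  0.19 -3.72] Ftool [0.47 0.44 3.72] T [-0.012 -0.066 -0.013] open 0.0536 grip 54.99070107936859 yaw 59.92
shift [ 345.7 -263.8    1.8] turn z -0.001 yaw now 59.9 toolz [ 1.e-03 -5.e-04 -1.e+00]
```

Emit:
{"name": "apply_moves", "arguments": {
  "series": [
    [[6,-4.6,0],[0,0,0]],
    [[12,-9.2,0],[0,0,0]],
    [[18,-13.7,0],[0,0,0]],
    [[24,-18.3,0],[0,0,0]],
    [[24,-18.3,0],[0,0,0]],
    [[24,-18.3,0],[0,0,0]],
    [[24,-18.3,0],[0,0,0]],
    [[24,-18.3,0],[0,0,0]],
    [[24,-18.3,0],[0,0,0]],
    [[24,-18.3,0],[0,0,0]],
    [[24,-18.3,0],[0,0,0]],
    [[24,-18.3,0],[0,0,0]]
  ]
}}

```text
t: 16.88
tool_pos: [0.563, 0.0799, 0.3878]
orientation: [-2.721, -1.569, 0.001]
force: [-0.1, -0.4, -2.0]
opening: 0.0538
gripper_force: 55.0
```

Emit:
{"name": "apply_moves", "arguments": {
  "series": [
    [[24,-18.3,0],[0,0,0]],
    [[24,-18.3,0],[0,0,0]],
    [[18,-13.7,0],[0,0,0]],
    [[14,-10.7,0],[0,0,0]],
    [[8,-6,0],[0,0,0]],
    [[5.5,-4.2,0],[0,0,0]],
    [[0,0,0],[0,0,0]],
    [[0,0,0],[0,0,0]],
    [[0,0,0],[0,0,0]],
    [[0,0,0],[0,0,0]]
  ]
}}

```text
t: 17.72
tool_pos: [0.5498, 0.1929, 0.3884]
orientation: [2.723, 1.567, -0.0]
force: [0.2, -0.6, -2.5]
opening: 0.0538
gripper_force: 55.0
```

```bash
python3 st.py; python3 - <<'E'
from h import *
plan(.5494,.1942,.302,60)
p,d=robot.read_camera("scene");cv2.imwrite("pics/s4.png",p)
E
```

```text
17.7167 pos [0.5498 0.1929 0.3884] F [ 0.22 -0.62 -2.55] Ftool [-0.42  0.5   2.55] T [-0.004 -0.026  0.   ] open 0.0538 grip 54.99071002006531 yaw 59.84
shift [ 0.9 -1.  86.4] turn z -0.003 yaw now 59.8 toolz [ 0.e+00 -3.e-04 -1.e+00]
```

View pics/s4.png

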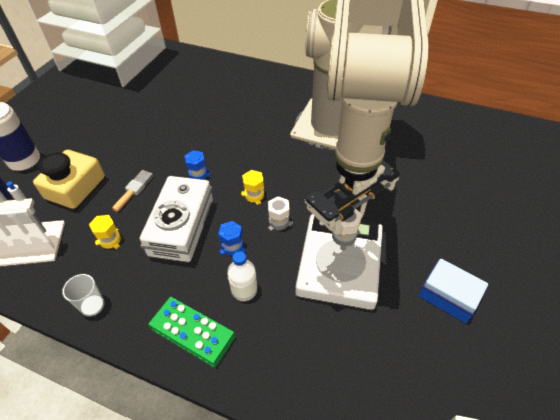

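The chamber (345,232) hangs over the pan, the mill is empty, and the bystanders haven't moved. I lower it.

Emit:
{"name": "apply_moves", "arguments": {
  "series": [
    [[0.9,-1,6],[0,0,0]],
    [[0,0,12],[0,0,0]],
    [[0,0,16],[0,0,0]],
    [[0,0,16],[0,0,0]],
    [[0,0,14],[0,0,0]],
    [[0,0,10],[0,0,0]],
    [[0,0,6],[0,0,0]],
    [[0,0,3],[0,0,0]],
    [[0,0,2],[0,0,0]],
    [[0,0,0],[0,0,0]],
    [[0,0,0],[0,0,0]]
  ]
}}

```text
t: 18.68
tool_pos: [0.5495, 0.1953, 0.3042]
orientation: [2.722, 1.569, 0.002]
force: [0.6, -0.3, -2.5]
opening: 0.0537
gripper_force: 55.0
```

Emit:
{"name": "apply_moves", "arguments": {
  "series": [
    [[0,0,1],[0,0,0]],
    [[0,0,1],[0,0,0]],
    [[0,0,1],[0,0,0]],
    [[0,0,1],[0,0,0]],
    [[0,0,0.5],[0,0,0]],
    [[0,0,0.5],[0,0,0]],
    [[0,0,0],[0,0,0]],
    [[0,0,0],[0,0,0]]
  ]
}}

```text
t: 19.35
tool_pos: [0.5491, 0.1952, 0.2984]
orientation: [-2.722, -1.569, 0.0]
force: [0.5, -0.8, -1.5]
opening: 0.0537
gripper_force: 55.0
```

```bash
python3 st.py
```

```text
19.35 pos [0.5491 0.1952 0.2984] F [ 0.47 -0.81 -1.54] Ftool [-0.46  0.81  1.54] T [-0.046 -0.069 -0.019] open 0.0537 grip 54.99073684215546 yaw 59.92
```

Emit:
{"name": "apply_moves", "arguments": {
  "series": [
    [[-0.7,0.4,0.5],[0,0,0]],
    [[0,0,0.5],[0,0,0]],
    [[0,0,0.3],[0,0,0]],
    [[0,0,0],[0,0,0]],
    [[0,0,0],[0,0,0]]
  ]
}}

```text
t: 19.77
tool_pos: [0.5491, 0.1944, 0.2971]
orientation: [-2.722, -1.569, 0.0]
force: [-0.3, -0.4, -2.1]
opening: 0.0538
gripper_force: 55.0
```

```bash
python3 st.py
```

```text
19.7667 pos [0.5491 0.1944 0.2971] F [-0.27 -0.44 -2.12] Ftool [-0.52 -0.01  2.12] T [-0.012 -0.036 -0.014] open 0.0538 grip 54.990747570991516 yaw 59.92
```

Emit:
{"name": "apply_moves", "arguments": {
  "series": [
    [[0,0,0.4],[0,0,0]],
    [[0,0,0.4],[0,0,0]],
    [[0,0,0],[0,0,0]],
    [[0,0,0],[0,0,0]]
  ]
}}

```text
t: 20.1
tool_pos: [0.5491, 0.1944, 0.2963]
orientation: [-2.722, -1.569, 0.0]
force: [0.9, 0.4, -0.5]
opening: 0.0535
gripper_force: 55.0
```

```bash
python3 st.py
```

```text
20.1 pos [0.5491 0.1944 0.2963] F [ 0.87  0.38 -0.49] Ftool [0.76 0.56 0.49] T [-0.058 -0.04  -0.042] open 0.0535 grip 54.990752935409546 yaw 59.92
```

Emit:
{"name": "apply_moves", "arguments": {
  "series": [
    [[0,0,0.4],[0,0,0]],
    [[0,0,0.3],[0,0,0]],
    [[0,0,0],[0,0,0]],
    [[0,0,0],[0,0,0]]
  ]
}}

```text
t: 20.43
tool_pos: [0.5492, 0.1944, 0.296]
orientation: [2.722, 1.569, 0.0]
force: [-1.7, -0.9, 1.6]
opening: 0.0534
gripper_force: 55.0
```

```bash
python3 st.py
```

```text
20.4333 pos [0.5492 0.1944 0.296 ] F [-1.68 -0.93  1.62] Ftool [-1.64 -0.99 -1.62] T [-0.08   0.335  0.11 ] open 0.0534 grip 54.99418258666992 yaw 59.92
```

It is on the pan at about 4 N. I relax the grip, open, and go up.

Emit:
{"name": "apply_moves", "arguments": {
  "series": [
    [[0,0,0],[0,0,0]],
    [[0,0,0],[0,0,0]],
    [[0,0,0],[0,0,0]]
  ],
  "newtons": 5
}}

```text
t: 20.68
tool_pos: [0.5492, 0.1944, 0.2959]
orientation: [2.722, 1.569, 0.0]
force: [-1.7, 0.1, 2.4]
opening: 0.054
gripper_force: 5.0
```

Emit:
{"name": "apply_moves", "arguments": {
  "series": [
    [[0,0,0],[0,0,0]],
    [[0,0,0],[0,0,0]],
    [[0,0,0],[0,0,0]],
    [[0,0,0],[0,0,0]],
    [[0,0,0],[0,0,0]],
    [[0,0,0],[0,0,0]],
    [[0,0,0],[0,0,0]],
    [[0,0,0],[0,0,0]]
  ],
  "claw": 1
}}

```text
t: 21.35
tool_pos: [0.5491, 0.1944, 0.2956]
orientation: [-2.722, -1.569, 0.0]
force: [0.8, 0.6, 0.1]
opening: 0.0926
gripper_force: 0.0
```

Emit:
{"name": "apply_moves", "arguments": {
  "series": [
    [[0,0,-4],[0,0,0]],
    [[0,0,-8],[0,0,0]],
    [[0,0,-14],[0,0,0]],
    [[0,0,-20],[0,0,0]],
    [[0,0,-25],[0,0,0]],
    [[0,0,-25],[0,0,0]],
    [[-20,0,-20],[0,0,0]],
    [[-35,0,0],[0,0,0]],
    [[-35,0,0],[0,0,0]],
    [[-35,0,0],[0,0,0]],
    [[-15,0,0],[0,0,0]],
    [[0,0,0],[0,0,0]]
  ]
}}

```text
t: 22.35
tool_pos: [0.4779, 0.0711, 0.4129]
orientation: [2.723, 1.565, 0.001]
force: [0.3, 0.1, 0.8]
opening: 0.0931
gripper_force: 0.0
```

```bash
python3 st.py; python3 - <<'E'
from h import *
for n in("top","scene"):
    p,d=robot.read_camera(n);W=cloud(n,d)
    if n=="scene":cv2.imwrite("pics/s5.png",p)
    m=(d>0)&(abs(W[...,2]-.140)<.005)&(np.hypot(W[...,0]-.549,W[...,1]-.194)<.06);X=W[m];print(n,len(X),X.mean(0).round(4) if len(X) else "",cv2.minAreaRect((X[:,:2]*1000).astype(np.float32)) if len(X) else "")
E
```

```text
22.35 pos [0.4779 0.0711 0.4129] F [0.29 0.15 0.84] Ftool [ 0.27  0.18 -0.84] T [-0.072 -0.008 -0.009] open 0.0931 grip 0.0 yaw 59.77
top 124 [0.5305 0.1963 0.1395] ((531.2315673828125, 196.1825714111328), (44.667457580566406, 21.442880630493164), 61.71063232421875)
scene 427 [0.5516 0.1948 0.1402] ((550.0313720703125, 194.17588806152344), (54.879547119140625, 58.25369644165039), 29.19678497314453)
```

View pics/s5.png

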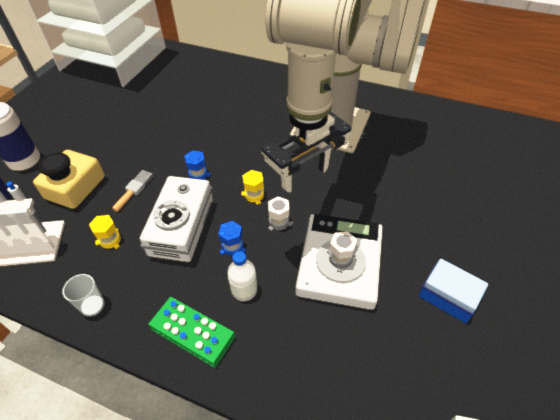

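The chamber stands upright in the middle of the pan at pixel (343,250). The scene view gives a cap height of 0.140 and a centre matching the pan, and nothing else moved.

```bash
python3 -c "
from plant import robot
print(robot.close_job())"
```

```text
the job is handed in; nothing more can be done
None
```

The job is handed in: button pressed fully in, chamber turned about 80° to its stop, eased back about 2° and lifted straight off, then set down upright in the middle of the balance pan and released at 22 s; no forcing felt, and the bystanders look unmoved in the last picture.

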